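# Find the balance point of a boring bar and rest it there

## Robot

A 6-joint arm with a two-finger parallel gripper is mounted at the origin on the work surface. World frame = base frame: x ahead of the robot, y to its left, z up, the work surface at z = 0. Lengths are in m, angles in degrees, forces in N, time in s.
With the tool pointing down it reaches from about 0.35 to 0.875 m from the base axis. Payload 4.2 kg.
Tool frame: the origin (TCP) lies on the centre line of the jaws, within the pads' length; the fingertips stand 8 mm ahead of it and the grasp point (between the pads) lies 11 mm behind it; z points along the fingers, y is the direction in which the jaws open and shut (so a half turn about z gives the same grasp; the last joint's range is limited). The gripper opens to 87 mm and grips with 3 to 60 N. Pads are 19 mm wide; open, the fingers measure 117 mm over their backs; the gripper's body (75 mm by 190 mm) begins 51 mm behind the grasp point.
Start: joints at [-58.178, 22.042, 0.453, 0, -68.411, -14.817], TCP at [0.183, -0.598, 0.231] pointing down, gripper open.
Joint ranges: [-179.83, 179.83], [-69.29, 118.12], [-61.27, 80.66], [-181.25, 117.63], [-171.15, -9.14], [-177.46, 177.46]. Speed limits (degrees/s): [159.86, 159.86, 180, 180, 180, 180].

## Interface

Orientations are given as a 3x3 rotation matrix whose columns are the frame's x, y, z axes.
In Python, from station import sense, capture, finish_job, recognise gives the robot as it stands.
- The arm moves only by the tool apply_moves, never from a script. Its argument "plan" is a list that holds one entry, the list of rows, each a list of 7 numbers: the opening in per cent of the stroke, from 0 (shut) to 100 (fully open), then the shift along the world's x, y, z in units of 25 mm (1.0 is 25 mm), then the turn, a rotation vector about the world's x, y, z in rad. A call has 1 to 12 rows; each row shifts and turns the pose as measured when the row begins; what a row does not reach is not made up. A row lasts 1/12 s, in which the tool goes at most 41.7 mm and 7.16 degrees, less where a joint would pass 70% of its speed; a pose out of reach is approached as far as the arm can. A call is refused whole if a number of a shift passes 1 or a number of a turn 0.125, either way. A call with a gripper value outside its range is refused whole. The fingers move at their own pace and stop on an object; the grip force is fixed at half the most. Time passes only in rows, so rows that do not move let the fingers close. It gives the time, the measured TCP pose, the force and the opening at its end, in the units of the state.
- sense(): the state, without advancing time (a new reading comes with each control period).
- capture(name): name is "scene" or "top" or "wrist"; returns a dict with "pixels" (480x640x3 uint8, red, green, blue), "depth" (480x640 float32, m along the optical axis (not along the pixel's ray), 0 where there is no reading), "mtx" (3x3 intrinsics, pixels), "R" (3x3) and "t" (3): a world point X has camera coordinates R X + t; the wrist camera has in their place "mount" (4x4, takes a point from camera to tool coordinates, whose origin is the TCP and whose axes are the flange's). Camera axes: x right, y down, z forward; pixel columns grow to the right and rows downward; lengths in m; the calibration is good to about 2 mm. A picture is of the moment at which its call begins: read the wrist's pose just before it.
- finish_job(): hands the job in, once; it reports no verdict.
Trained networks look in a picture, given as the dict that the camera call returned (one of the last four; its "shot" number tells which), for a name from the list of things; names that differ only in an ending like _2 or _b are one class to them, and where a whole thing is asked for, a point or a joint stands for the part that bears it (a point fixed in the world has none). Each returns a list of dicts, best first, with "score" (0 to 1); they miss things now and then, are a little off and sometimes report something else, mostly with a low value. They report only what shows in the picture. A call takes as long as a camera call. They do not tell look-alikes from the thing itself.
- recognise(label, picture): "at" ([x, y, z] in m, in the coordinates of the camera as it stood for that picture, good to about 4 mm: the middle of the surface that is visible of it).
The state is a dict: "time_s": time; "joints": joint angles; "joint_velocities": joint speeds; "effort": joint torques, N m; "tcp_pos": TCP position; "ee_rot": TCP orientation; "wrist_force": force on the tool from outside, world axes, zero at the start; "moment": the same for the moment, N m; "gripper_width": opening from 0.0 (shut) to 1.0 (fully open).
Only numpy, scipy, OpenCV 4.12 (cv2) and the standard library are available. Lean on these libraries where they do the work, as an engineer would, in place of code of your own. Each camera call takes 0.05 s, during which the arm holds its last target.

## Task

Take the red hold-down bridge off the steel bar in the cradle and stand it upright in the yellow tray. A heavy damper weight is locked out of sight somewhere inside the bar, so lift the bar at trial points to find where it balances without tipping, then lay it at that point in the notch of the narrow brass-topped balance stand and let go, so that it stays there level on its own. Do not let the bar fall to the bench, and leave the small tin, the steel flange, the bottle, the jar, the hammer and the screwdriver where they are.

Things in the scene. Friction and masses are not known exactly. Their poses are not given: they have to be found in the camera images.
- bar: boring bar: smooth round steel bar, 200 mm long, 32 mm diameter, about 0.8 kg, dark rings every 20 mm (look only). Origin mid-length on its axis; x along it, from the red-banded (-x) to the black-banded end. A hidden weight locked inside never shifts; the balance point is on the axis, up to 40 mm from the middle to either side, new each time. Starts in the cradle, axis 50 mm above the bench
- cradle: fixed blue base plate, 200 x 90 x 12 mm, with two steel vee rests, 12 mm thick and 44 mm wide, at x = -80 and +80 mm, up to 49 mm above the bench, that carry the bar parallel to its x. Origin at the centre of its underside on the bench; z up. Between the vees fingers can reach down beside the bar
- bridge: red upside-down steel U (0.25 kg), unfastened, standing over the bar on the cradle's plate: 36 mm along the bar (its x), 56 mm across (y), legs 8 mm thick with 40 mm between, flat top at 72 mm, on it a dark square knob 24 x 24 mm up to 110 mm. Origin at the centre of its underside, z up. Lift it straight up at least 70 mm to clear the bar
- tray: fixed yellow open tray, 140 mm (x) x 130 mm (y), walls 30 mm high and 4 mm thick, floor about 4 mm thick. Origin at the centre of its underside on the bench.
- stand: fixed balance stand: green foot 90 x 100 x 14 mm, slim column, brass top with one shallow vee notch, 16 mm long along its x, 22 mm wide (y), lips 88 mm above the bench: narrower than the bar, so fingers pass beside it. Origin at the centre of the foot's underside, z up. The bar must lie along x, either way round, its balance point within 8 mm of the notch's middle along x
- notch (a point): on the stand, straight above its origin: where the bar's axis lies when it rests in the notch, 100 mm above the bench. Axes as the stand's
- grease_tin: bystander: white tin with a blue band, 48 mm diameter, 58 mm tall, between the task's things; origin under its centre. Leave alone.
- flange: bystander: turned steel flange, 48 mm diameter, 45 mm tall, between the task's things; origin under its centre. Leave alone.
- oil_bottle: bystander: orange oil bottle, 60 mm diameter, 150 mm tall, close behind the task's things (+x); origin under its centre. Leave alone.
- bolt_jar: bystander: clear glass jar, 70 mm diameter, 90 mm tall, close behind the task's things (+x); origin under its centre. Leave alone.
- hammer: bystander: hammer lying at the right (-y) side. Leave alone.
- screwdriver: bystander: screwdriver lying at the left (+y) side. Leave alone.
There are look-alikes about, which are no part of the job. What is meant by the bridge is not blue, and is the smaller of those in its own colour.

How it is judged (in metres and radians):
On the way, in this order (a step that is already met when the one before it is completed fails the run):
1. the bridge stands upright in the tray, let go (x of bridge in the frame of tray between -0.05 and 0.05 m and y of bridge in the frame of tray between -0.045 and 0.045 m and z of bridge in the frame of tray below 0.012 m and angle between bridge's own z axis and vertical below 0.15 rad and contact force between the fingers and bridge below 0.5 N), for 0.2 s.
2. the bar is lifted clear of the cradle and hangs level (within 10 degrees) (height (world z) of bar above 0.07 m and angle between bar's own x axis and vertical between 1.3958 and 1.7458 rad and contact force between bar and cradle below 0.1 N and contact force between bar and stand below 0.1 N), for 0.2 s.
At the end, for the whole second after the job is handed in: the bar lies along the balance stand's notch (within 11 degrees), carried by the stand alone, level within 4.5 degrees and still; the bridge stands upright in the tray, on its floor; both let go (all of step 1 and height (world z) of bar between 0.08 and 0.115 m and angle between bar's own x axis and vertical between 1.4908 and 1.6508 rad and angle between the x axis of bar and the x axis of stand, either way round below 0.2 rad and contact force between bar and stand above 3 N and contact force between bar and cradle below 0.1 N and contact force between the fingers and bar below 0.5 N and linear speed of bar below 0.02 m/s and angular speed of bar below 0.1 rad/s); the robot touches nothing.
It fails at once if the bar fell to the bench (its middle below 30 mm) (height (world z) of bar below 0.03 m).
It fails at once if a bystander was moved by more than 40 mm or knocked over (distance of any of grease_tin, flange, oil_bottle, bolt_jar, hammer, screwdriver from where it was at the start of the episode above 0.04 m or angle between any of grease_tin, flange, oil_bottle, bolt_jar's own z axis and vertical above 0.6 rad).
It also fails if it takes over 72 s, if anything falls off the work surface, if the arm or the gripper's body presses on something with over 40 N, if the wrist force passes 120 N, or if a joint passes its speed limit or range.

## Working session

There is one attempt and no reset: what is moved stays moved. The work goes in short steps, Python scripts to look and compute and a tool call to move; the robot and the scene stay as the last step left them, time stands still between calls to the robot, and variables do not carry over. Pictures are saved under pics/ and viewed, and the job is handed in when it is done.

Besides the shell and the picture viewer there is one more tool, called by a JSON object that holds its "op" and its "data", one argument or row to a line. apply_moves: Moves the arm, as the interface text tells. Its arguments: {"type":"object","properties":{"plan":{"type":"array","items":{"type":"array","items":{"type":"array","items":{"type":"number"}}}}},"required":["plan"]}

```bash
mkdir -p pics; ls
cat > h.py <<'E'
import numpy as np, cv2, pickle
from station import sense, capture, finish_job, recognise
def save(d,fn): cv2.imwrite(fn, d["pixels"][:,:,::-1])
def world(d,S=None):
    h,w=d["depth"].shape
    u,v=np.meshgrid(np.arange(w),np.arange(h)); z=d["depth"]; K=np.array(d["mtx"])
    P=np.stack([(u-K[0,2])/K[0,0]*z,(v-K[1,2])/K[1,1]*z,z],-1)
    return tow(d,P,S)
def tow(d,P,S=None):
    P=np.asarray(P)
    if "mount" in d:
        M=np.array(d["mount"]); P=P@M[:3,:3].T+M[:3,3]
        return P@np.array(S["ee_rot"]).T+np.array(S["tcp_pos"])
    return (P-np.array(d["t"]))@np.array(d["R"])
E
python3 - <<'E'
from h import *
s=sense(); print({k:np.round(v,3).tolist() for k,v in s.items()})
for n in ["scene","top"]:
    d=capture(n); save(d,f"pics/{n}0.png"); pickle.dump(d,open(n+"0.pkl","wb"))
    for l in ["bar","cradle","bridge","tray","stand","grease_tin","flange","oil_bottle","bolt_jar"]:
        for r in recognise(l,d): print(n,l,round(r["score"],2),np.round(tow(d,r["at"]),3))
E
```

```text
pics
{'time_s': 0.0, 'joints': [-58.177, 22.091, 0.379, -0.029, -68.412, -14.816], 'joint_velocities': [-0.006, -0.087, 0.028, -0.016, -0.053, 0.094], 'effort': [-0.001, -39.066, 18.741, 4.22, 0.011, -0.0], 'tcp_pos': [0.183, -0.597, 0.229], 'ee_rot': [[-0.956, -0.292, -0.001], [-0.292, 0.956, 0.002], [0.0, 0.002, -1.0]], 'wrist_force': [0.124, 0.146, -0.116], 'moment': [-0.004, 0.075, -0.023], 'gripper_width': 1.004}
scene bar 0.92 [0.589 0.246 0.06 ]
scene cradle 0.89 [0.577 0.23  0.007]
scene cradle 0.52 [ 0.768 -0.139  0.078]
scene bridge 0.91 [0.561 0.239 0.08 ]
scene bridge 0.87 [0.6   0.375 0.065]
scene bridge 0.74 [0.381 0.251 0.09 ]
scene tray 0.89 [ 0.53  -0.279  0.004]
scene tray 0.19 [0.515 0.    0.015]
scene tray 0.15 [0.455 0.497 0.019]
scene stand 0.77 [0.511 0.001 0.013]
scene grease_tin 0.78 [0.567 0.122 0.046]
scene grease_tin 0.64 [ 0.516 -0.007  0.017]
scene flange 0.6 [ 0.533 -0.14   0.012]
scene oil_bottle 0.71 [0.746 0.116 0.083]
scene bolt_jar 0.91 [ 0.769 -0.138  0.075]
top bar 0.75 [0.584 0.253 0.064]
top cradle 0.61 [0.562 0.232 0.011]
top cradle 0.59 [0.553 0.251 0.085]
top cradle 0.18 [0.504 0.01  0.013]
top bridge 0.86 [0.587 0.376 0.071]
top bridge 0.76 [0.548 0.246 0.081]
top bridge 0.57 [0.375 0.264 0.098]
top tray 0.65 [ 0.532 -0.276  0.004]
top stand 0.72 [0.506 0.009 0.013]
top grease_tin 0.51 [0.555 0.129 0.056]
top flange 0.46 [ 0.527 -0.126  0.013]
top oil_bottle 0.76 [0.73  0.13  0.105]
```

View pics/scene0.png

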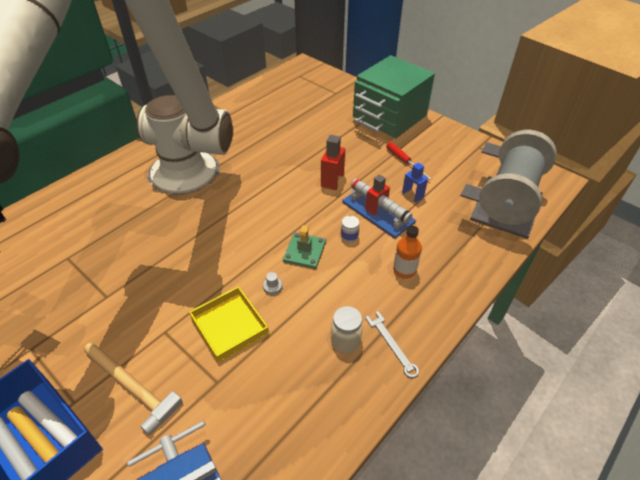

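View pics/top0.png

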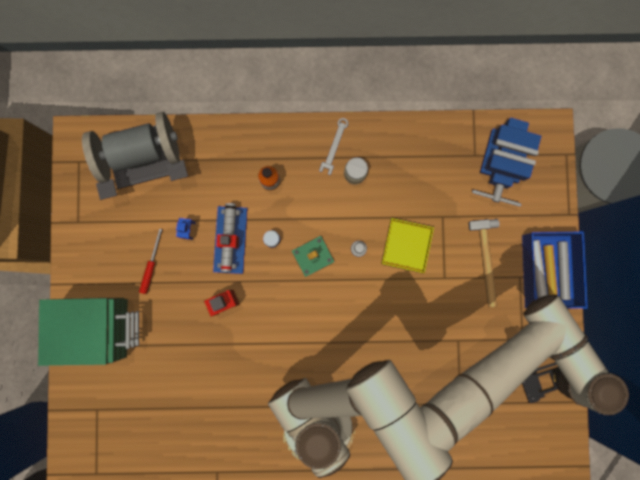

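{"op": "apply_moves", "data": {
  "plan": [
    [[100,1,1,0.4,0,0,0],[100,1,1,0.4,0,0,0],[100,1,1,0.4,0,0,0],[100,1,1,0.4,0,0,0],[100,1,1,0.4,0,0,0],[100,1,1,0.4,0,0,0],[100,1,1,0.4,0,0,0],[100,1,1,0.4,0,0,0],[100,1,1,0.4,0,0,0],[100,1,1,0.4,0,0,0],[100,1,1,0.4,0,0,0],[100,0,0,0,0,0,0]]
  ]
}}

```text
time_s: 2.0
tcp_pos: [0.4653, -0.3089, 0.3443]
ee_rot: [[-0.958, -0.285, 0.002], [-0.285, 0.958, 0.003], [-0.003, 0.002, -1.0]]
wrist_force: [0.4, -1.5, 1.1]
gripper_width: 1.002
```

Run:
```python
from h import *
s=sense(); print({k:np.round(v,3).tolist() for k,v in s.items()})
d=capture("wrist"); save(d,"pics/w1.png"); pickle.dump((s,d),open("w1.pkl","wb"))
print(np.round(d["mount"],3), d["mtx"])
for l in ["tray"]:
        for r in recognise(l,d): print(l,round(r["score"],2),np.round(tow(d,r["at"],s),3))
# cradle/stand/tray from top cam
d=pickle.load(open("top0.pkl","rb")); print(d["R"],d["t"],d["mtx"])
W=world(d); hsv=cv2.cvtColor(d["pixels"],cv2.COLOR_RGB2HSV)
def rep(name,m):
    p=W[m&(d["depth"]>0)]; r=cv2.minAreaRect((p[:,:2]*1000).astype(np.float32)); print(name,len(p),r,np.round(p[:,2].min(),3),p[:,2].max())
u,v=np.meshgrid(range(640),range(480))
H,S,V=[hsv[...,i].astype(int) for i in range(3)]
rep("tray",(abs(H-30)<6)&(S>200)&(V>100)&(abs(u-408)<40)&(abs(v-245)<40))
rep("foot",(abs(H-70)<15)&(S>80)&(abs(u-313)<35)&(abs(v-255)<35))
rep("plate",(abs(H-110)<15)&(S>120)&(abs(u-230)<30)&(abs(v-240)<45))
rep("knob/bridge",((H<8)|(H>172))&(S>120)&(abs(u-228)<18)&(abs(v-240)<20)&(W[...,2]>0.06))
```

```text
{'time_s': 2.0, 'joints': [-17.059, 12.177, 2.7, -0.195, -80.452, -56.344], 'joint_velocities': [-1.521, -0.801, -2.481, 0.361, -0.729, 1.509], 'effort': [1.556, -30.62, 19.803, 4.26, -0.105, -0.276], 'tcp_pos': [0.465, -0.309, 0.344], 'ee_rot': [[-0.958, -0.285, 0.002], [-0.285, 0.958, 0.003], [-0.003, 0.002, -1.0]], 'wrist_force': [0.351, -1.457, 1.087], 'moment': [-0.086, 0.049, 0.031], 'gripper_width': 1.002}
[[ 0.    -0.963 -0.27   0.074]
 [ 1.     0.     0.001  0.   ]
 [-0.001 -0.27   0.963 -0.154]
 [ 0.     0.     0.     1.   ]] [[389.92066548   0.         315.9362903 ]
 [  0.         389.92066548 241.33272847]
 [  0.           0.           1.        ]]
tray 0.75 [ 0.529 -0.274  0.006]
[[-1.50796491e-02 -9.99885969e-01  8.07691107e-04]
 [-9.96925794e-01  1.49728810e-02 -7.69075659e-02]
 [ 7.68867027e-02 -1.96494721e-03 -9.97037900e-01]] [1.36926137e-03 5.53014141e-01 1.84332523e+00] [[624.28095071   0.         316.86845221]
 [  0.         624.28095071 239.91364131]
 [  0.           0.           1.        ]]
tray 1948 ((533.5596923828125, -275.1558837890625), (129.67889404296875, 138.96884155273438), 75.796875) -0.013 0.04078508966512208
foot 638 ((506.76507568359375, 6.321708679199219), (82.55964660644531, 92.67042541503906), 27.312591552734375) -0.0 0.05434865996189137
plate 607 ((558.34228515625, 254.02430725097656), (84.82440185546875, 190.61190795898438), 86.12870025634766) -0.003 0.025991416737896043
knob/bridge 162 ((550.754638671875, 256.2118835449219), (56.2417106628418, 33.75625991821289), 86.97816467285156) 0.06 0.12644205926380941
```

View pics/w1.png

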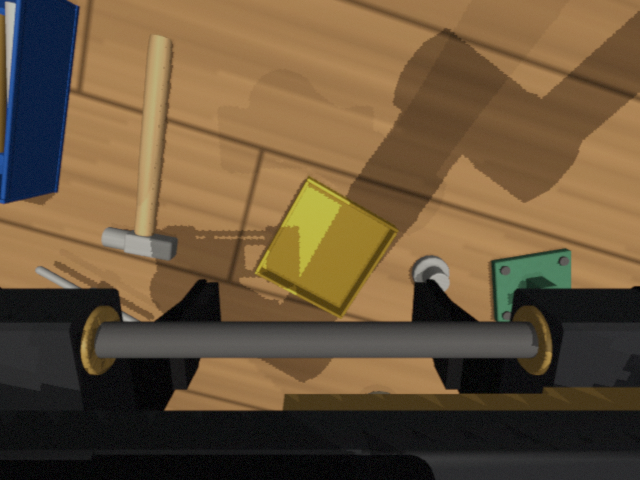

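{"op": "apply_moves", "data": {
  "plan": [
    [[100,0.3,1,0,0,0,-0.035],[100,0.3,1,0,0,0,-0.035],[100,0.3,1,0,0,0,-0.035],[100,0.3,1,0,0,0,-0.035],[100,0.3,1,0,0,0,-0.035],[100,0.3,1,0,0,0,-0.035],[100,0.3,1,0,0,0,-0.035],[100,0.3,1,0,0,0,-0.035],[100,0.3,1,0,0,0,-0.035],[100,0.3,1,0,0,0,-0.035],[100,0.3,1,0,0,0,0],[100,0.3,1,0,0,0,0]]
  ]
}}

```text
time_s: 3.1
tcp_pos: [0.5435, -0.0148, 0.3369]
ee_rot: [[-0.994, 0.112, -0.014], [0.112, 0.994, 0.006], [0.014, 0.004, -1.0]]
wrist_force: [0.1, 0.4, -0.1]
gripper_width: 0.997
```

Run:
```python
from h import *
s=sense(); print(np.round(s["tcp_pos"],3),np.round(s["joint_velocities"],2),np.round(s["joints"],1))
d=capture("wrist"); save(d,"pics/w2.png"); pickle.dump((s,d),open("w2.pkl","wb"))
```

```text
[ 0.543 -0.015  0.337] [ 29.25   7.91   9.2   -0.39  -1.79 -31.13] [  15.2   11.2    0.5   -0.5  -80.  -111.5]
```

View pics/w2.png

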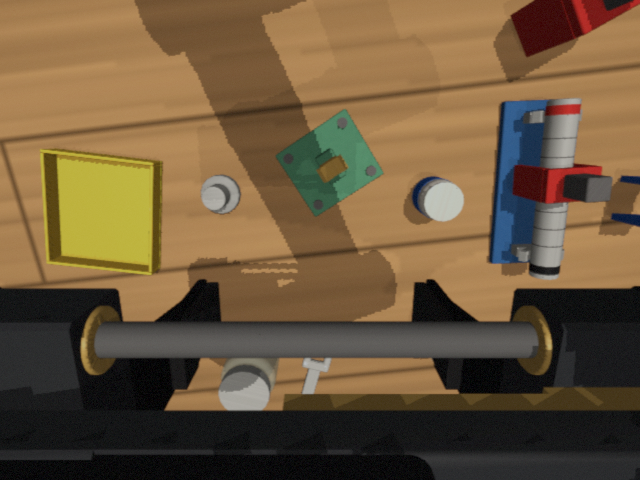

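{"op": "apply_moves", "data": {
  "plan": [
    [[100,0.1,1,0,0,0,0],[100,0.1,1,0,0,0,0],[100,0.1,1,0,0,0,0],[100,0.1,1,0,0,0,0],[100,0.1,1,0,0,0,0],[100,0.1,1,0,0,0,0],[100,0.1,1,0,0,0,0],[100,0.1,1,0,0,0,0],[100,0.1,1,0,0,0,0],[100,0.1,1,0,0,0,0],[100,0.1,1,0,0,0,0],[100,0,0,0,0,0,0]]
  ]
}}

```text
time_s: 4.15
tcp_pos: [0.5717, 0.2581, 0.3289]
ee_rot: [[-0.991, 0.131, -0.026], [0.131, 0.991, -0.0], [0.026, -0.004, -1.0]]
wrist_force: [0.1, -0.9, -0.3]
gripper_width: 1.002
```

Run:
```python
from h import *
s=sense(); print(np.round(s["tcp_pos"],3),np.round(s["joint_velocities"],2),np.round(s["joints"],1))
d=capture("wrist"); save(d,"pics/w3.png"); pickle.dump((s,d),open("w3.pkl","wb"))
for l in ["bar","cradle","bridge"]:
        for r in recognise(l,d): print(l,round(r["score"],2),np.round(tow(d,r["at"],s),3))
```

```text
[0.572 0.258 0.329] [-3.03 -1.02 -2.63  0.39 -1.29  1.29] [  38.6   20.4   12.2   -0.9  -83.  -136. ]
bar 0.61 [0.573 0.256 0.059]
cradle 0.86 [0.549 0.272 0.012]
bridge 0.95 [0.389 0.262 0.1  ]
bridge 0.91 [0.582 0.378 0.075]
bridge 0.86 [0.548 0.257 0.084]
```

View pics/w3.png

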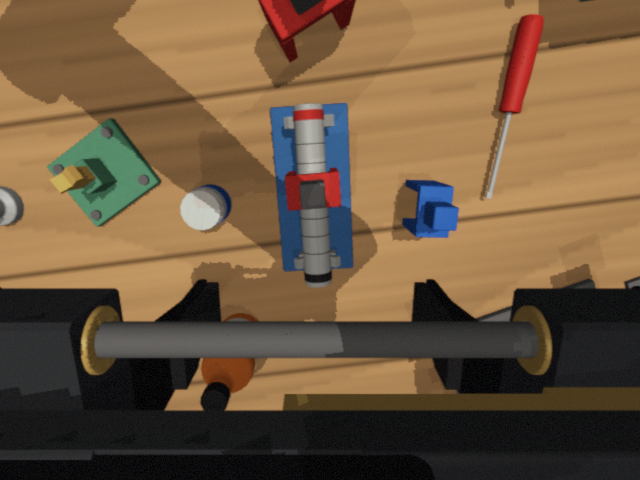

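```bash
cat > meas.py <<'E'
from h import *
def load(f): 
    s,d=pickle.load(open(f,"rb")); W=world(d,s); hsv=cv2.cvtColor(d["pixels"],cv2.COLOR_RGB2HSV).astype(int); return s,d,W,hsv
def rect(p): return cv2.minAreaRect((p[:,:2]*1000).astype(np.float32))
E
python3 - <<'E'
from meas import *
s,d,W,h=load("w3.pkl")
H,S,V=h[...,0],h[...,1],h[...,2]; ok=d["depth"]>0
u,v=np.meshgrid(range(640),range(480))
box=(u>270)&(u<355)&(v>95)&(v<288)&ok
k=box&(W[...,2]>0.1); p=W[k]; print("knob",len(p),rect(p),np.median(p[:,2]))
k=box&(abs(W[...,2]-0.072)<0.006)&((H<8)|(H>172))&(S>120)&(v>150); p=W[k]; print("top",len(p),rect(p),np.median(p[:,2]))
k=box&(W[...,2]>0.056)&(W[...,2]<0.070)&(S<60); p=W[k]; print("barcrest",len(p),rect(p),p[:,2].max())
k=box&(abs(W[...,2]-0.0635)<0.0035)&~((v>165)&(v<210)); p=W[k]; vx,vy,x0,y0=cv2.fitLine(p[:,:2].astype(np.float32),cv2.DIST_L2,0,.01,.01).ravel(); print("axis",np.degrees(np.arctan2(vy,vx)),y0+(0.55-x0)*vy/vx, p[:,0].min(),p[:,0].max())
red=box&((H<8)|(H>172))&(S>120)&(v<140); p=W[red];print("redband",rect(p),np.median(p[:,2]))
k=box&(abs(H-110)<12)&(S>120)&(W[...,2]<0.02); p=W[k]; print("plate",rect(p),np.median(p[:,2]))
for f,b in (("w2.pkl",(275,385,105,220)),("w3.pkl",(45,165,115,230))):
    s,d,W,h=load(f); H,S,V=h[...,0],h[...,1],h[...,2]
    box=(u>b[0])&(u<b[1])&(v>b[2])&(v<b[3])&(d["depth"]>0)
    k=box&(abs(H-70)<20)&(S>80)&(abs(W[...,2]-.014)<.006); p=W[k]; print(f,"foot",rect(p),np.median(p[:,2]))
    k=box&(abs(H-22)<9)&(S>100)&(W[...,2]>0.07); p=W[k]; print("brass",len(p),rect(p),np.percentile(p[:,2],[0,50,100]))
E
```

```text
knob 692 ((548.7396240234375, 256.67694091796875), (24.042062759399414, 23.980579376220703), 87.59062957763672) 0.12134184511397023
top 14 ((530.9591064453125, 258.1546630859375), (53.26222610473633, 0.4423571527004242), 86.91685485839844) 0.07391467940735508
barcrest 3473 ((560.6810302734375, 255.06057739257812), (29.54388427734375, 199.49063110351562), 85.85466003417969) 0.06807150533301859
axis -4.225719 0.25592873 0.46081334763521964 0.6607824106508362
redband ((472.0641174316406, 262.0993957519531), (30.00680923461914, 9.638608932495117), 86.57696533203125) 0.06379711075473249
plate ((557.1490478515625, 255.84754943847656), (87.83187866210938, 197.28720092773438), 85.7470932006836) 0.011582276549417458
w2.pkl foot ((503.75823974609375, 7.662807464599609), (87.59060668945312, 97.92584228515625), 26.512516021728516) 0.013602979466959486
brass 458 ((503.6899108886719, 7.373164176940918), (15.992368698120117, 29.275543212890625), 26.91621971130371) [0.07050464 0.08431137 0.08910481]
w3.pkl foot ((504.21209716796875, 8.93597412109375), (88.73262023925781, 99.39008331298828), 26.817472457885742) 0.013410834868292865
brass 552 ((503.6803894042969, 8.356103897094727), (16.446090698242188, 28.51131820678711), 25.610551834106445) [0.07002802 0.08357458 0.08873478]
```

{"op": "apply_moves", "data": {
  "plan": [
    [[100,-0.3,0,-1,0,-0.009,0.02],[100,-0.3,0,-1,0,-0.009,0.02],[100,-0.3,0,-1,0,-0.009,0.02],[100,0,0,-1,0,0,0],[100,0,0,-1,0,0,0],[100,0,0,-1,0,0,0],[100,0,0,0,0,0,0]]
  ]
}}

```text
time_s: 4.93
tcp_pos: [0.549, 0.2427, 0.1811]
ee_rot: [[-0.996, 0.084, 0.013], [0.084, 0.996, 0.005], [-0.012, 0.006, -1.0]]
wrist_force: [-0.3, -0.5, -0.8]
gripper_width: 0.997
```

```bash
cat > st.py <<'E'
from h import *
import sys
s=sense(); R=np.array(s["ee_rot"]); y=R[:,1]; z=R[:,2]
print("t",s["time_s"],"pos",np.round(s["tcp_pos"],4),"yaw",round(np.degrees(np.arctan2(y[1],y[0])),2),"z",np.round(z,4),"F",np.round(s["wrist_force"],2),"M",np.round(s["moment"],3),"w",round(s["gripper_width"],3),"vmax",np.abs(s["joint_velocities"]).max().round(2))
if len(sys.argv)>2:
    tgt=np.array(eval(sys.argv[1])); d=(tgt-np.array(s["tcp_pos"]))/0.025
    ty=np.radians(float(sys.argv[2])); Rt=np.c_[[np.sin(ty),-np.cos(ty),0],[np.cos(ty),np.sin(ty),0],[0,0,-1]]
    rv=cv2.Rodrigues(Rt@R.T)[0].ravel()
    print("shift units",np.round(d,2),"turn",np.round(rv,3))
E
python3 st.py "[0.5487,0.2567,0.098]" 86.2
```

```text
t 4.9333 pos [0.549  0.2427 0.1811] yaw 85.21 z [ 0.0125  0.0048 -0.9999] F [-0.27 -0.49 -0.79] M [-0.119  0.141 -0.012] w 0.997 vmax 3.22
shift units [-0.01  0.56 -3.33] turn [-1.566  0.118 -0.01 ]
```

```bash
sed -i 's/\[np.sin(ty),-np.cos(ty),0\]/[-np.sin(ty),np.cos(ty),0]/' st.py; python3 st.py "[0.5487,0.2567,0.098]" 86.2
```

```text
t 4.9333 pos [0.549  0.2427 0.1811] yaw 85.21 z [ 0.0125  0.0048 -0.9999] F [-0.27 -0.49 -0.79] M [-0.119  0.141 -0.012] w 0.997 vmax 3.22
shift units [-0.01  0.56 -3.33] turn [-0.005  0.012  0.017]
```

{"op": "apply_moves", "data": {
  "plan": [
    [[100,0,0.4,-0.5,-0.004,0.01,0.015],[100,0,0.2,-0.4,0,0,0],[100,0,0,0,0,0,0]]
  ]
}}

```text
time_s: 5.18
tcp_pos: [0.5506, 0.2546, 0.1611]
ee_rot: [[-0.997, 0.072, 0.005], [0.072, 0.997, 0.001], [-0.005, 0.001, -1.0]]
wrist_force: [-0.6, -0.9, -0.9]
gripper_width: 1.001
```

```bash
python3 st.py "[0.5487,0.2567,0.098]" 86.2
```

```text
t 5.1833 pos [0.5506 0.2546 0.1611] yaw 85.86 z [ 5.4e-03  9.0e-04 -1.0e+00] F [-0.61 -0.93 -0.95] M [-0.065 -0.025 -0.008] w 1.001 vmax 1.73
shift units [-0.08  0.08 -2.53] turn [-0.001  0.005  0.006]
```

{"op": "apply_moves", "data": {
  "plan": [
    [[100,-0.04,0.06,-0.55,0,0.003,0.003],[100,-0.04,0.06,-0.55,0,0.003,0.003],[100,0,0.04,-0.55,0,0,0],[100,0,0.03,-0.55,0,0,0],[100,0,0,-0.2,0,0,0],[100,0,0,0,0,0,0]]
  ]
}}

```text
time_s: 5.68
tcp_pos: [0.5543, 0.2593, 0.1098]
ee_rot: [[-0.998, 0.068, 0.015], [0.068, 0.998, 0.009], [-0.014, 0.01, -1.0]]
wrist_force: [0.6, -0.3, -0.3]
gripper_width: 0.998
```

```bash
python3 st.py "[0.5487,0.2567,0.098]" 86.2
```

```text
t 5.6833 pos [0.5543 0.2593 0.1098] yaw 86.11 z [ 0.0147  0.0089 -0.9999] F [ 0.57 -0.34 -0.32] M [-0.105  0.04   0.033] w 0.998 vmax 0.75
shift units [-0.22 -0.1  -0.47] turn [-0.009  0.015  0.002]
```

{"op": "apply_moves", "data": {
  "plan": [
    [[100,-0.22,-0.1,-0.3,-0.009,0.015,0],[100,-0.05,0,-0.25,0,0,0],[100,0,0,0,0,0,0]]
  ]
}}

```text
time_s: 5.93
tcp_pos: [0.5488, 0.2569, 0.0986]
ee_rot: [[-0.998, 0.068, 0.003], [0.068, 0.998, 0.002], [-0.003, 0.002, -1.0]]
wrist_force: [-0.7, 0.2, -0.0]
gripper_width: 0.999
```

```bash
python3 st.py "[0.5487,0.2567,0.098]" 86.2
```

```text
t 5.9333 pos [0.5488 0.2569 0.0986] yaw 86.08 z [ 0.0033  0.0021 -1.    ] F [-0.72  0.23 -0.  ] M [-0.04   0.047 -0.026] w 0.999 vmax 1.42
shift units [-0.   -0.01 -0.02] turn [-0.002  0.003  0.002]
```

Aligned on the knob; close.

{"op": "apply_moves", "data": {
  "plan": [
    [[0,0,0,0,0,0,0],[0,0,0,0,0,0,0],[0,0,0,0,0,0,0],[0,0,0,0,0,0,0],[0,0,0,0,0,0,0],[0,0,0,0,0,0,0],[0,0,0,0,0,0,0],[0,0,0,0,0,0,0]]
  ]
}}

```text
time_s: 6.6
tcp_pos: [0.5497, 0.2576, 0.1007]
ee_rot: [[-0.998, 0.068, 0.006], [0.068, 0.998, 0.004], [-0.006, 0.004, -1.0]]
wrist_force: [-0.7, 0.2, 0.9]
gripper_width: 0.477
```

```bash
python3 st.py "[0.5487,0.2567,0.098]" 86.2
```

```text
t 6.6 pos [0.5497 0.2576 0.1007] yaw 86.11 z [ 0.0064  0.004  -1.    ] F [-0.7   0.2   0.88] M [-0.014  0.049 -0.029] w 0.477 vmax 0.11
shift units [-0.04 -0.03 -0.11] turn [-0.004  0.006  0.002]
```

{"op": "apply_moves", "data": {
  "plan": [
    [[0,-0.02,0,-0.05,0,0,0],[0,0,0,0,0,0,0],[0,0,0,0,0,0,0],[0,0,0,0,0,0,0],[0,0,0,0,0,0,0],[0,0,0,0,0,0,0]]
  ]
}}

```text
time_s: 7.1
tcp_pos: [0.5492, 0.2574, 0.0993]
ee_rot: [[-0.998, 0.068, 0.006], [0.068, 0.998, 0.004], [-0.006, 0.004, -1.0]]
wrist_force: [-0.0, -0.8, 0.3]
gripper_width: 0.276
```

```bash
python3 st.py "[0.5487,0.2567,0.098]" 86.2
```

```text
t 7.1 pos [0.5492 0.2574 0.0993] yaw 86.11 z [ 0.0063  0.0038 -1.    ] F [-0.   -0.79  0.29] M [-0.017  0.025 -0.025] w 0.276 vmax 0.1
shift units [-0.02 -0.03 -0.05] turn [-0.004  0.006  0.002]
```

{"op": "apply_moves", "data": {
  "plan": [
    [[0,0,0,0.4,0,0,0],[0,0,0,0.4,0,0,0],[0,0,0,0.4,0,0,0],[0,0,0,0.4,0,0,0]]
  ]
}}

```text
time_s: 7.43
tcp_pos: [0.5464, 0.2558, 0.1384]
ee_rot: [[-0.998, 0.069, -0.002], [0.069, 0.998, -0.001], [0.002, -0.001, -1.0]]
wrist_force: [-0.2, -0.2, -2.7]
gripper_width: 0.27
```

```bash
python3 st.py "[0.5490,0.2570,0.18]" 86.2
```

```text
t 7.4333 pos [0.5464 0.2558 0.1384] yaw 86.04 z [-0.0019 -0.001  -1.    ] F [-0.17 -0.2  -2.66] M [ 0.015 -0.103 -0.042] w 0.27 vmax 16.78
shift units [0.1  0.05 1.66] turn [ 0.001 -0.002  0.003]
```

{"op": "apply_moves", "data": {
  "plan": [
    [[0,0.06,0.04,0.5,0,0,0],[0,0.06,0.03,0.5,0,0,0],[0,0.03,0.03,0.5,0,0,0],[0,0.03,0.02,0.5,0,0,0],[0,0,0,0.8,0,0,0],[0,0,0,0.8,0,0,0],[0,0,0,0.8,0,0,0],[0,0,0,0.8,0,0,0]]
  ]
}}

```text
time_s: 8.1
tcp_pos: [0.5483, 0.2575, 0.2796]
ee_rot: [[-0.998, 0.07, -0.004], [0.07, 0.998, -0.0], [0.004, -0.0, -1.0]]
wrist_force: [0.2, 0.7, -2.2]
gripper_width: 0.274
```

```bash
python3 st.py "[0.531,-0.275,0.20]" 86.2
python3 - <<'E'
from h import *
s=sense();d=capture("wrist"); save(d,"pics/w4.png"); pickle.dump((s,d),open("w4.pkl","wb"))
E
```

```text
t 8.1 pos [0.5483 0.2575 0.2796] yaw 86.0 z [-4.1e-03 -2.0e-04 -1.0e+00] F [ 0.19  0.66 -2.2 ] M [-0.014 -0.006 -0.016] w 0.274 vmax 33.14
shift units [ -0.69 -21.3   -3.18] turn [ 0.    -0.004  0.004]
```

View pics/w4.png

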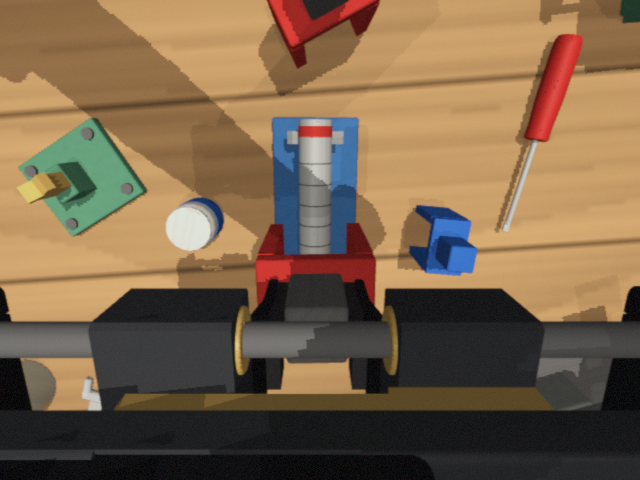

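{"op": "apply_moves", "data": {
  "plan": [
    [[0,0,-1,0,0,0,0],[0,0,-1,0,0,0,0],[0,0,-1,0,0,0,0],[0,0,-1,0,0,0,0],[0,0,-1,0,0,0,0],[0,0,-1,0,0,0,0],[0,0,-1,0,0,0,0],[0,0,-1,0,0,0,0],[0,0,-1,0,0,0,0],[0,0,-1,0,0,0,0],[0,0,-1,0,0,0,0],[0,0,-1,0,0,0,0]]
  ]
}}

```text
time_s: 9.15
tcp_pos: [0.5462, -0.0492, 0.2955]
ee_rot: [[-0.998, 0.06, 0.018], [0.06, 0.998, 0.016], [-0.017, 0.017, -1.0]]
wrist_force: [-0.4, -0.5, -1.8]
gripper_width: 0.268
```

```bash
python3 st.py "[0.531,-0.275,0.20]" 80
```

```text
t 9.15 pos [ 0.5462 -0.0492  0.2955] yaw 86.57 z [ 0.0178  0.0158 -0.9997] F [-0.36 -0.49 -1.82] M [-0.104 -0.047  0.022] w 0.268 vmax 33.89
shift units [-0.61 -9.03 -3.82] turn [-0.015  0.019 -0.115]
```

{"op": "apply_moves", "data": {
  "plan": [
    [[0,-0.06,-1,-0.1,-0.002,0.002,-0.012],[0,-0.06,-1,-0.1,-0.002,0.002,-0.012],[0,-0.06,-1,-0.1,-0.002,0.002,-0.012],[0,-0.06,-1,-0.1,-0.002,0.002,-0.012],[0,-0.06,-1,-0.1,-0.002,0.002,-0.012],[0,-0.06,-1,-0.1,-0.002,0.002,-0.012],[0,-0.06,-1,-0.1,-0.002,0.002,-0.012],[0,-0.06,-1,-0.2,-0.002,0.002,-0.012],[0,-0.06,-0.6,-0.4,0,0,0],[0,0,0,0,0,0,0]]
  ]
}}

```text
time_s: 9.98
tcp_pos: [0.5272, -0.2781, 0.2673]
ee_rot: [[-0.986, 0.165, 0.009], [0.165, 0.986, -0.001], [-0.009, 0.001, -1.0]]
wrist_force: [-0.1, 0.4, -3.5]
gripper_width: 0.275
```

```bash
python3 st.py "[0.531,-0.275,0.093]" 80
```

```text
t 9.9833 pos [ 0.5272 -0.2781  0.2673] yaw 80.5 z [ 9.e-03 -5.e-04 -1.e+00] F [-0.1   0.39 -3.55] M [ 0.082  0.042 -0.012] w 0.275 vmax 1.79
shift units [ 0.15  0.13 -6.97] turn [ 0.001  0.009 -0.009]
```

{"op": "apply_moves", "data": {
  "plan": [
    [[0,0.05,0.04,-0.9,0,0.003,0],[0,0.05,0.04,-0.9,0,0.003,0],[0,0.05,0.04,-0.9,0,0.003,0],[0,0,0,-0.9,0,0,0],[0,0,0,-0.9,0,0,0],[0,0,0,-0.8,0,0,0],[0,0,0,-0.5,0,0,0],[0,0,0,0,0,0,0]]
  ]
}}

```text
time_s: 10.65
tcp_pos: [0.5314, -0.2733, 0.124]
ee_rot: [[-0.986, 0.167, 0.011], [0.167, 0.986, -0.003], [-0.011, -0.001, -1.0]]
wrist_force: [-0.4, -0.3, -3.2]
gripper_width: 0.274
```

```bash
python3 st.py "[0.531,-0.275,0.0915]" 80
```

```text
t 10.65 pos [ 0.5314 -0.2733  0.124 ] yaw 80.4 z [ 0.0107 -0.0026 -0.9999] F [-0.44 -0.3  -3.21] M [-0.014  0.165  0.009] w 0.274 vmax 1.44
shift units [-0.02 -0.07 -1.3 ] turn [ 0.003  0.011 -0.007]
```

{"op": "apply_moves", "data": {
  "plan": [
    [[0,0,0,-0.4,0.002,0.008,0],[0,0,0,-0.4,0,0.004,0],[0,0,0,-0.35,0,0.004,0],[0,0,0,-0.2,0,0,0],[0,0,0,0,0,0,0]]
  ]
}}

```text
time_s: 11.07
tcp_pos: [0.5346, -0.2729, 0.0917]
ee_rot: [[-0.986, 0.164, 0.0], [0.164, 0.986, -0.003], [-0.001, -0.003, -1.0]]
wrist_force: [-0.5, 0.6, -2.6]
gripper_width: 0.269
```

```bash
python3 st.py "[0.531,-0.275,0.0915]" 80
```

```text
t 11.0667 pos [ 0.5346 -0.2729  0.0917] yaw 80.55 z [ 4.e-04 -3.e-03 -1.e+00] F [-0.53  0.55 -2.6 ] M [-0.036 -0.004 -0.011] w 0.269 vmax 0.44
shift units [-0.14 -0.08 -0.01] turn [ 0.003  0.    -0.01 ]
```

{"op": "apply_moves", "data": {
  "plan": [
    [[0,0,0,-0.1,0,0,0],[0,0,0,-0.06,0,0,0],[0,0,0,0,0,0,0]]
  ]
}}

```text
time_s: 11.32
tcp_pos: [0.5356, -0.2741, 0.092]
ee_rot: [[-0.987, 0.162, 0.003], [0.162, 0.987, -0.006], [-0.004, -0.006, -1.0]]
wrist_force: [-0.1, -0.5, -2.8]
gripper_width: 0.27
```

```bash
python3 st.py "[0.531,-0.275,0.0915]" 80
```

```text
t 11.3167 pos [ 0.5356 -0.2741  0.092 ] yaw 80.68 z [ 0.0027 -0.0062 -1.    ] F [-0.15 -0.46 -2.81] M [-0.017 -0.005  0.   ] w 0.27 vmax 0.75
shift units [-0.19 -0.03 -0.02] turn [ 0.006  0.003 -0.012]
```

{"op": "apply_moves", "data": {
  "plan": [
    [[0,-0.1,0,-0.2,0,0,0],[0,0,0,-0.12,0,0,0],[0,0,0,-0.05,0,0,0]]
  ]
}}

```text
time_s: 11.57
tcp_pos: [0.537, -0.2752, 0.0912]
ee_rot: [[-0.987, 0.159, 0.014], [0.159, 0.987, -0.011], [-0.015, -0.009, -1.0]]
wrist_force: [0.3, -0.2, -2.8]
gripper_width: 0.272
```

```bash
python3 st.py "[0.531,-0.275,0.0915]" 80
```

```text
t 11.5667 pos [ 0.537  -0.2752  0.0912] yaw 80.87 z [ 0.0135 -0.0111 -0.9998] F [ 0.29 -0.19 -2.83] M [-0.023  0.062 -0.011] w 0.272 vmax 1.08
shift units [-0.24  0.01  0.01] turn [ 0.011  0.013 -0.015]
```

{"op": "apply_moves", "data": {
  "plan": [
    [[0,-0.2,0,-0.3,0.01,0.012,-0.01],[0,0,0,-0.1,0,0,0]]
  ]
}}

```text
time_s: 11.73
tcp_pos: [0.5399, -0.276, 0.091]
ee_rot: [[-0.986, 0.164, 0.021], [0.164, 0.986, -0.007], [-0.022, -0.004, -1.0]]
wrist_force: [0.1, 0.2, -2.8]
gripper_width: 0.272
```

```bash
python3 st.py "[0.531,-0.275,0.0915]" 80
python3 - <<'E'
from h import *
s=sense();d=capture("scene"); save(d,"pics/s5.png"); cv2.imwrite("pics/s5c.png",cv2.resize(d["pixels"][230:390,140:320,::-1],None,fx=4,fy=3.7))
E
```

```text
t 11.7333 pos [ 0.5399 -0.276   0.091 ] yaw 80.57 z [ 0.021  -0.0073 -0.9998] F [ 0.15  0.21 -2.83] M [-0.009  0.035  0.008] w 0.272 vmax 4.26
shift units [-0.35  0.04  0.02] turn [ 0.007  0.021 -0.01 ]
```

View pics/s5c.png

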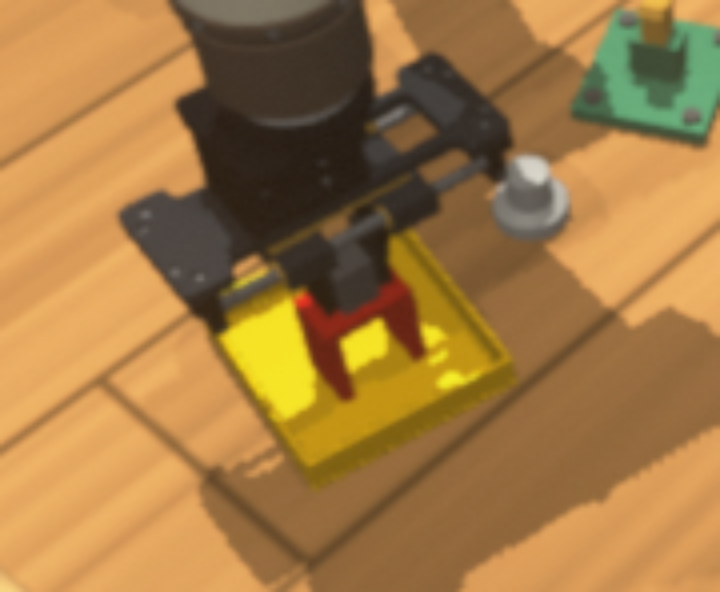

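{"op": "apply_moves", "data": {
  "plan": [
    [[100,0,0,0,0,0,0],[100,0,0,0,0,0,0],[100,0,0,0,0,0,0],[100,0,0,0,0,0,0]]
  ]
}}

```text
time_s: 12.12
tcp_pos: [0.5397, -0.2766, 0.0894]
ee_rot: [[-0.986, 0.164, 0.021], [0.164, 0.986, -0.008], [-0.022, -0.004, -1.0]]
wrist_force: [-0.4, -0.2, 0.1]
gripper_width: 0.493
```

```bash
python3 st.py "[0.531,-0.275,0.0915]" 80
python3 - <<'E'
from h import *
s=sense();d=capture("scene"); cv2.imwrite("pics/s6c.png",cv2.resize(d["pixels"][230:390,140:320,::-1],None,fx=4,fy=3.7))
E
```

```text
t 12.1167 pos [ 0.5397 -0.2766  0.0894] yaw 80.55 z [ 0.0209 -0.0079 -0.9997] F [-0.4  -0.21  0.14] M [-0.009  0.072 -0.022] w 0.493 vmax 0.63
shift units [-0.35  0.06  0.08] turn [ 0.008  0.021 -0.01 ]
```

View pics/s6c.png

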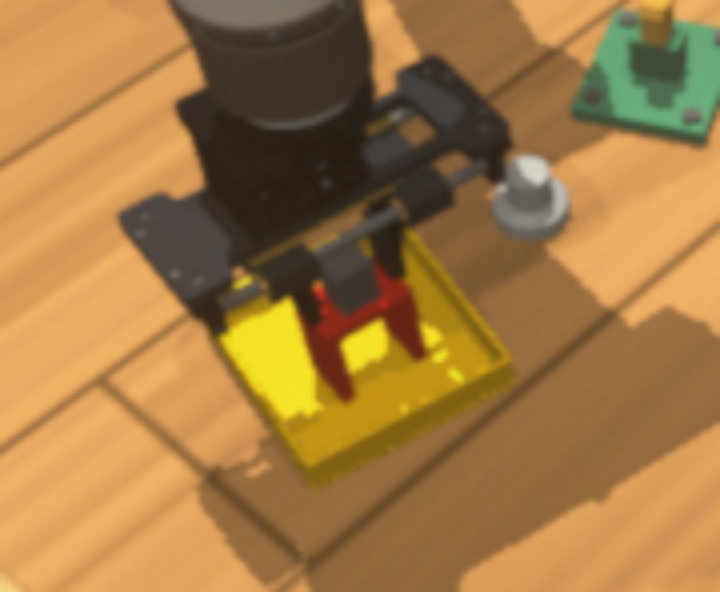

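{"op": "apply_moves", "data": {
  "plan": [
    [[100,0,0,0.5,0,0,0],[100,0,0,0.8,0,0,0],[100,0,0,1,0,0,0],[100,0,0,1,0,0,0],[100,0,0,1,0,0,0],[100,0,0,1,0,0,0],[100,0,0,1,0,0,0],[100,0,0.5,1,0,0,0],[100,0,1,0,0.005,0.01,0.01],[100,0,1,0,0,0.01,0.01],[100,0,1,0,0,0,0.01],[100,0,1,0,0,0,0.01]]
  ]
}}

```text
time_s: 13.17
tcp_pos: [0.5314, -0.1647, 0.2701]
ee_rot: [[-0.99, 0.136, -0.021], [0.136, 0.991, 0.001], [0.021, -0.002, -1.0]]
wrist_force: [0.7, -0.1, 0.2]
gripper_width: 0.998
```

```bash
python3 st.py "[0.56,0.255,0.25]" 85.8;  python3 - <<'E'
from h import *
s=sense();d=capture("wrist"); save(d,"pics/w7.png"); pickle.dump((s,d),open("w7.pkl","wb"))
E
```

```text
t 13.1667 pos [ 0.5314 -0.1647  0.2701] yaw 82.19 z [-0.0215  0.0012 -0.9998] F [ 0.68 -0.13  0.22] M [-0.024 -0.102 -0.002] w 0.998 vmax 32.56
shift units [ 1.14 16.79 -0.8 ] turn [-0.001 -0.021  0.063]
```

View pics/w7.png

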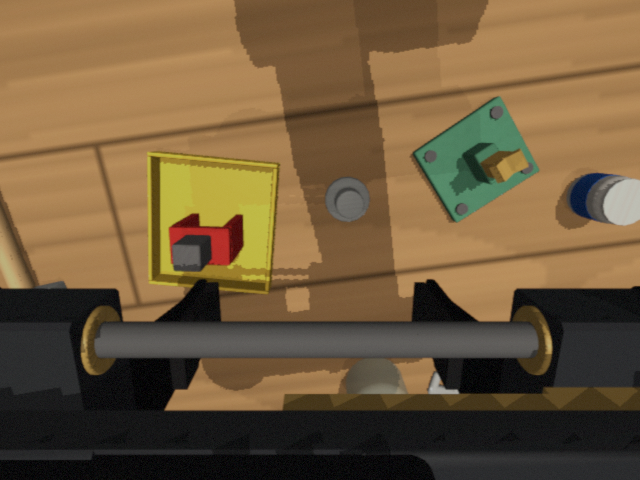

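{"op": "apply_moves", "data": {
  "plan": [
    [[100,0.06,1,0,0,-0.001,0.003],[100,0.06,1,0,0,-0.001,0.003],[100,0.06,1,0,0,-0.001,0.003],[100,0.06,1,0,0,-0.001,0.003],[100,0.06,1,0,0,-0.001,0.003],[100,0.06,1,0,0,-0.001,0.003],[100,0.06,1,0,0,-0.001,0.003],[100,0.06,1,0,0,-0.001,0.003],[100,0.06,1,0,0,-0.001,0.003],[100,0.06,1,0,0,-0.001,0.003],[100,0.06,1,0,0,-0.001,0.003],[100,0.06,1,0,0,-0.001,0.003]]
  ]
}}

```text
time_s: 14.22
tcp_pos: [0.545, 0.1478, 0.2627]
ee_rot: [[-0.995, 0.101, -0.024], [0.101, 0.995, -0.002], [0.023, -0.005, -1.0]]
wrist_force: [0.1, -0.2, -0.8]
gripper_width: 0.998
```

```bash
python3 st.py "[0.56,0.255,0.15]" 85.8
```

```text
t 14.2167 pos [0.545  0.1478 0.2627] yaw 84.21 z [-0.0236 -0.0024 -0.9997] F [ 0.06 -0.15 -0.78] M [-0.071 -0.116 -0.034] w 0.998 vmax 27.55
shift units [ 0.6   4.29 -4.51] turn [ 0.003 -0.024  0.028]
```

{"op": "apply_moves", "data": {
  "plan": [
    [[100,0.15,1,0,0,-0.008,0.008],[100,0.15,1,-0.2,0,-0.008,0.008],[100,0.15,1,-0.5,0,-0.008,0.008],[100,0.15,0.6,-0.8,0,0,0],[100,0,0.2,-1,0,0,0],[100,0,0.1,-1,0,0,0],[100,0,0,-0.5,0,0,0],[100,0,0,0,0,0,0]]
  ]
}}

```text
time_s: 14.88
tcp_pos: [0.5596, 0.2539, 0.154]
ee_rot: [[-0.998, 0.07, -0.002], [0.07, 0.998, -0.006], [0.002, -0.006, -1.0]]
wrist_force: [0.5, -0.6, -0.9]
gripper_width: 0.999
```

```bash
python3 st.py "[0.5608,0.2551,0.039]" 85.8
```

```text
t 14.8833 pos [0.5596 0.2539 0.154 ] yaw 85.97 z [-0.002  -0.0058 -1.    ] F [ 0.46 -0.64 -0.89] M [-0.055  0.024 -0.001] w 0.999 vmax 0.86
shift units [ 0.05  0.05 -4.6 ] turn [ 0.006 -0.002 -0.003]
```

Run:
```python
from meas import *
s,d,W,h=load("w3.pkl")
u,v=np.meshgrid(range(640),range(480))
box=(u>395)&(u<465)&(v>170)&(v<245)&(d["depth"]>0)&(abs(h[...,0]-112)<14)&(h[...,1]>120)
for lo,hi in((.06,.2),(.085,.2),(.095,.2)):
    p=W[box&(W[...,2]>lo)&(W[...,2]<hi)]; print(len(p),p.min(0),p.max(0))
```

```text
1937 [0.55926433 0.36071725 0.06024147] [0.61744684 0.4031942  0.1121885 ]
793 [0.57587001 0.36879551 0.08506871] [0.60107328 0.39485252 0.1121885 ]
693 [0.57587001 0.36879551 0.09532656] [0.60107328 0.39485252 0.1121885 ]
```

{"op": "apply_moves", "data": {
  "plan": [
    [[100,0.03,0.03,-0.6,0.003,0,0],[100,0.03,0.03,-0.7,0.003,0,0],[100,0,0,-0.7,0,0,0],[100,0,0,-0.7,0,0,0],[100,0,0,-0.7,0,0,0],[100,0,0,-0.4,0,0,0],[100,0,0,0,0,0,0]]
  ]
}}

```text
time_s: 15.47
tcp_pos: [0.5637, 0.2541, 0.0578]
ee_rot: [[-0.997, 0.071, 0.001], [0.071, 0.997, -0.0], [-0.001, -0.0, -1.0]]
wrist_force: [-0.1, -0.5, 0.3]
gripper_width: 1.0
```

```bash
python3 st.py "[0.5608,0.2551,0.040]" 85.8
```

```text
t 15.4667 pos [0.5637 0.2541 0.0578] yaw 85.93 z [ 8.e-04 -1.e-04 -1.e+00] F [-0.12 -0.47  0.32] M [-0.033  0.001  0.028] w 1.0 vmax 1.2
shift units [-0.12  0.04 -0.71] turn [ 0.     0.001 -0.002]
```

{"op": "apply_moves", "data": {
  "plan": [
    [[100,-0.1,0.04,-0.35,0,0,0],[100,-0.05,0,-0.35,0,0,0],[100,-0.02,0,-0.05,0,0,0],[0,0,0,0,0,0,0]]
  ]
}}

```text
time_s: 15.8
tcp_pos: [0.5609, 0.2557, 0.0401]
ee_rot: [[-0.997, 0.071, 0.005], [0.071, 0.997, 0.002], [-0.004, 0.002, -1.0]]
wrist_force: [-0.0, 0.7, -0.2]
gripper_width: 0.975
```

```bash
python3 st.py "[0.5608,0.2551,0.040]" 85.8
```

```text
t 15.8 pos [0.5609 0.2557 0.0401] yaw 85.93 z [ 0.0046  0.0018 -1.    ] F [-0.03  0.73 -0.18] M [0.038 0.006 0.014] w 0.975 vmax 0.31
shift units [-0.   -0.03 -0.  ] turn [-0.002  0.005 -0.002]
```

{"op": "apply_moves", "data": {
  "plan": [
    [[0,0,0,0,0,0,0],[0,0,0,0,0,0,0],[0,0,0,0,0,0,0],[0,0,0,0,0,0,0],[0,0,0,0,0,0,0],[0,0,0,0,0,0,0],[0,0,0,0,0,0,0],[0,0,0,0,0,0,0],[0,0,0,0,0,0,0],[0,0,0,0,0,0,0],[0,0,0,0,0,0,0]]
  ]
}}

```text
time_s: 16.72
tcp_pos: [0.5622, 0.2552, 0.0432]
ee_rot: [[-0.998, 0.07, 0.008], [0.07, 0.998, 0.002], [-0.008, 0.003, -1.0]]
wrist_force: [-0.5, 0.3, 0.8]
gripper_width: 0.352
```

```bash
python3 st.py "[0.5608,0.2551,0.090]" 85.8
```

```text
t 16.7167 pos [0.5622 0.2552 0.0432] yaw 86.0 z [ 0.0078  0.0023 -1.    ] F [-0.54  0.34  0.82] M [0.035 0.097 0.093] w 0.352 vmax 0.17
shift units [-0.06 -0.    1.87] turn [-0.002  0.008 -0.004]
```

{"op": "apply_moves", "data": {
  "plan": [
    [[0,0,0,0.2,0,0,0],[0,0,0,0.25,0,0,0],[0,0,0,0.2,0,0,0],[0,0,0,0.1,0,0,0],[0,0,0,0,0,0,0]]
  ]
}}

```text
time_s: 17.13
tcp_pos: [0.5575, 0.2531, 0.0576]
ee_rot: [[-0.997, 0.073, -0.004], [0.073, 0.997, -0.003], [0.003, -0.003, -1.0]]
wrist_force: [0.5, -0.2, -7.8]
gripper_width: 0.358
```

```bash
python3 st.py "[0.5608,0.2551,0.090]" 85.8
python3 - <<'E'
from meas import *
s=sense();d=capture("wrist"); save(d,"pics/w8.png"); pickle.dump((s,d),open("w8.pkl","wb")); print(np.round(s["wrist_force"],2),np.round(s["moment"],3))
for i in range(6):
    capture("top"); s=sense(); print(np.round(s["wrist_force"],2),np.round(s["moment"],3))
E
```

```text
t 17.1333 pos [0.5575 0.2531 0.0576] yaw 85.82 z [-0.0036 -0.0027 -1.    ] F [ 0.47 -0.24 -7.84] M [-0.05  -0.241  0.013] w 0.358 vmax 0.44
shift units [0.13 0.08 1.3 ] turn [ 0.003 -0.004 -0.   ]
[ 0.47 -0.24 -7.84] [-0.05  -0.241  0.013]
[-0.37  0.11 -7.41] [-0.004 -0.11   0.01 ]
[-0.39  0.7  -7.75] [-0.012 -0.17   0.066]
[ 0.54  0.78 -7.12] [-0.043 -0.111  0.026]
[ 0.42  0.26 -7.02] [ 0.012 -0.177  0.04 ]
[ 0.72  0.77 -6.93] [-0.027 -0.167 -0.039]
[-0.77 -0.62 -8.44] [-0.039 -0.152 -0.009]
```

View pics/w8.png

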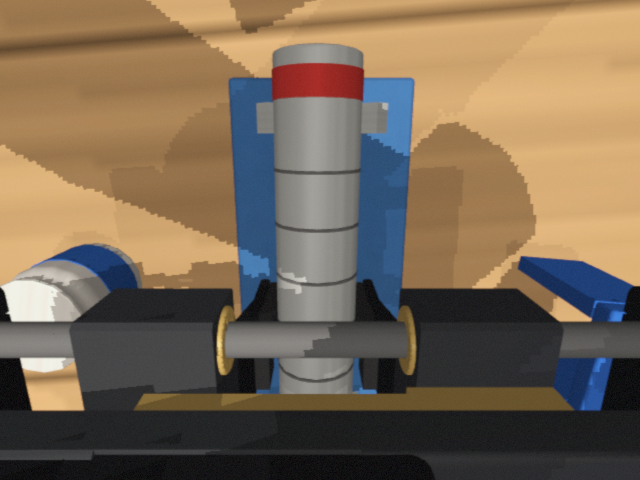

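```bash
cat > tilt.py <<'E'
from meas import *
import sys
def tilt(f,verbose=True):
    s,d,W,h=load(f); u,v=np.meshgrid(range(640),range(480))
    # crest: per row in image, max world z among central columns
    R=np.array(s["ee_rot"]); p0=np.array(s["tcp_pos"]); L=(W-p0)@R  # tool coords
    m=(d["depth"]>0)&(abs(L[...,1])<0.03)&(v<285)&(L[...,2]>-0.045)&(L[...,2]<0.02)&(L[...,0]>0.0)&(L[...,0]<0.16)&~((abs(h[...,0]-110)<15)&(h[...,1]>100))
    P=L[m]
    # fit cylinder r=16: axis y=a+b x, z=c+e x (tool)
    from scipy.optimize import least_squares
    def res(q):
        a,b,c,e=q; dirv=np.array([1,b,e]);dirv=dirv/np.linalg.norm(dirv); o=P-np.array([0,a,c]); r=o-np.outer(o@dirv,dirv); return np.linalg.norm(r,axis=1)-.016
    q=least_squares(res,[0,0,-0.01,0],loss="soft_l1",f_scale=.001).x
    wd=R@np.array([1,q[1],q[3]]); wd/=np.linalg.norm(wd); wd=-wd
    c=R@np.array([0,q[0],q[2]])+p0
    redend=P[:,0].max()
    print("n",len(P),"rms",np.sqrt(np.mean(res(q)**2)),"axis dir(bar +x)",np.round(wd,4),"tilt deg (black end up +)",round(np.degrees(np.arcsin(wd[2])),2),"axis yaw",round(np.degrees(np.arctan2(wd[1],wd[0])),2),"axis pt at tool",np.round(c,4),"grip pos along bar",round((0.1-redend)*-1*1000,1) if 0 else round((redend-0.1)*1000,1),"tool z of axis",round(q[2],4))
tilt(sys.argv[1])
E
python3 tilt.py w8.pkl
```

```text
n 21870 rms 0.0033678606481197487 axis dir(bar +x) [ 0.9968 -0.0799  0.0041] tilt deg (black end up +) 0.23 axis yaw -4.58 axis pt at tool [0.5575 0.2531 0.0635] grip pos along bar 1.5 tool z of axis -0.0059
```

{"op": "apply_moves", "data": {
  "plan": [
    [[0,0.05,0.05,-0.25,0,0,0],[0,0.05,0.05,-0.25,0,0,0],[0,0,0,-0.2,0,0,0],[0,0,0,-0.1,0,0,0],[0,0,0,0,0,0,0]]
  ]
}}

```text
time_s: 17.9
tcp_pos: [0.5616, 0.2553, 0.0432]
ee_rot: [[-0.998, 0.07, -0.001], [0.07, 0.998, -0.006], [0.001, -0.006, -1.0]]
wrist_force: [-0.0, -0.3, -7.9]
gripper_width: 0.357
```

```bash
python3 st.py "[0.5608,0.2551,0.043]" 85.8
```

```text
t 17.9 pos [0.5616 0.2553 0.0432] yaw 85.98 z [-0.0013 -0.0056 -1.    ] F [-0.   -0.3  -7.89] M [ 0.136 -0.007 -0.052] w 0.357 vmax 1.47
shift units [-0.03 -0.01 -0.01] turn [ 0.006 -0.001 -0.003]
```

{"op": "apply_moves", "data": {
  "plan": [
    [[0,0,0,-0.15,0.004,0,0],[0,0,0,-0.15,0,0,0],[0,0,0,-0.05,0,0,0]]
  ]
}}

```text
time_s: 18.15
tcp_pos: [0.562, 0.2551, 0.0428]
ee_rot: [[-0.998, 0.068, 0.0], [0.068, 0.998, -0.003], [-0.001, -0.003, -1.0]]
wrist_force: [-2.7, 0.4, -5.7]
gripper_width: 0.36
```

```bash
python3 st.py "[0.5608,0.2551,0.043]" 85.8
```

```text
t 18.15 pos [0.562  0.2551 0.0428] yaw 86.1 z [ 4.0e-04 -3.4e-03 -1.0e+00] F [-2.67  0.44 -5.73] M [-0.112  0.23  -0.16 ] w 0.36 vmax 0.44
shift units [-0.05 -0.    0.01] turn [ 0.003  0.    -0.005]
```

{"op": "apply_moves", "data": {
  "plan": [
    [[55,0,0,0,0,0,0],[55,0,0,0,0,0,0],[55,0,0,0,0,0,0],[55,0,0,0,0,0,0]]
  ]
}}

```text
time_s: 18.48
tcp_pos: [0.5659, 0.2574, 0.0451]
ee_rot: [[-0.998, 0.066, 0.009], [0.066, 0.998, 0.001], [-0.009, 0.002, -1.0]]
wrist_force: [-0.4, -0.1, 0.2]
gripper_width: 0.531
```

```bash
python3 st.py "[0.538,0.2567,0.040]" 85.8
python3 - <<'E'
from h import *
s=sense();d=capture("wrist"); pickle.dump((s,d),open("w9.pkl","wb"))
M=[]
for i in range(4): capture("top"); s=sense(); M.append(s["moment"])
print(np.mean(M,0))
E
python3 tilt.py w9.pkl
```

```text
t 18.4833 pos [0.5659 0.2574 0.0451] yaw 86.24 z [ 0.0093  0.0012 -1.    ] F [-0.43 -0.11  0.15] M [ 0.025 -0.02   0.028] w 0.531 vmax 0.7
shift units [-1.12 -0.03 -0.21] turn [-0.001  0.009 -0.008]
[-0.01456725  0.01356945 -0.01225128]
n 23480 rms 0.002215314113557088 axis dir(bar +x) [ 0.9973 -0.0735 -0.0025] tilt deg (black end up +) -0.14 axis yaw -4.22 axis pt at tool [0.5657 0.2548 0.0491] grip pos along bar 4.9 tool z of axis -0.0039
```

{"op": "apply_moves", "data": {
  "plan": [
    [[55,-0.6,-0.02,-0.1,0,0.008,-0.006],[55,-0.5,0,-0.15,0,0,0],[55,-0.1,0,-0.05,0,0,0],[55,0,0,0,0,0,0]]
  ]
}}

```text
time_s: 19.07
tcp_pos: [0.5351, 0.2564, 0.0367]
ee_rot: [[-0.997, 0.072, 0.0], [0.072, 0.997, 0.0], [-0.0, 0.0, -1.0]]
wrist_force: [-0.5, -0.3, 0.2]
gripper_width: 0.549
```

```bash
python3 st.py "[0.539,0.2567,0.040]" 85.8
```

```text
t 19.0667 pos [0.5351 0.2564 0.0367] yaw 85.85 z [ 2.e-04  4.e-04 -1.e+00] F [-0.53 -0.29  0.21] M [-0.046 -0.033 -0.047] w 0.549 vmax 0.41
shift units [0.16 0.01 0.13] turn [-0.     0.    -0.001]
```

{"op": "apply_moves", "data": {
  "plan": [
    [[55,0.12,0,0,0,0,0],[0,0,0,0,0,0,0],[0,0,0,0,0,0,0],[0,0,0,0,0,0,0],[0,0,0,0,0,0,0],[0,0,0,0,0,0,0]]
  ]
}}

```text
time_s: 19.57
tcp_pos: [0.5407, 0.2567, 0.0373]
ee_rot: [[-0.997, 0.072, 0.002], [0.072, 0.997, 0.001], [-0.002, 0.001, -1.0]]
wrist_force: [-1.1, 0.6, 1.4]
gripper_width: 0.357
```

```bash
python3 st.py "[0.539,0.2567,0.040]" 85.8
```

```text
t 19.5667 pos [0.5407 0.2567 0.0373] yaw 85.84 z [ 1.7e-03  8.0e-04 -1.0e+00] F [-1.08  0.63  1.45] M [0.374 0.504 0.011] w 0.357 vmax 0.34
shift units [-0.07 -0.    0.11] turn [-0.001  0.002 -0.001]
```

Lift about 40 mm (satisfies step 2) and measure.

{"op": "apply_moves", "data": {
  "plan": [
    [[0,0,0,0.1,0,0,0],[0,0,0,0.3,0,0,0],[0,0,0,0.4,0,0,0],[0,0,0,0.4,0,0,0],[0,0,0,0.4,0,0,0],[0,0,0,0.3,0,0,0],[0,0,0,0.1,0,0,0],[0,0,0,0,0,0,0]]
  ]
}}

```text
time_s: 20.23
tcp_pos: [0.5357, 0.2536, 0.0868]
ee_rot: [[-0.997, 0.076, -0.01], [0.076, 0.997, -0.005], [0.01, -0.005, -1.0]]
wrist_force: [0.8, -0.5, -7.1]
gripper_width: 0.364
```

```bash
python3 st.py "[0.539,0.2567,0.080]" 85.8
python3 - <<'E'
from h import *
s=sense();d=capture("wrist"); save(d,"pics/w10.png"); pickle.dump((s,d),open("w10.pkl","wb"))
M=[];F=[]
for i in range(16): capture("top"); s=sense(); M.append(s["moment"]); F.append(s["wrist_force"])
print(np.mean(M,0),np.std(M,0)/4,np.mean(F,0)); print(s["tcp_pos"])
E
python3 tilt.py w10.pkl
```

```text
t 20.2333 pos [0.5357 0.2536 0.0868] yaw 85.63 z [-0.0099 -0.0047 -0.9999] F [ 0.75 -0.52 -7.07] M [ 0.037 -0.06  -0.012] w 0.364 vmax 0.81
shift units [ 0.13  0.12 -0.27] turn [ 0.005 -0.01   0.003]
[ 0.00523159 -0.02848603  0.00043046] [0.00832794 0.00824003 0.00784551] [-0.16488406 -0.44519094 -7.40477402]
[0.5353545  0.25328534 0.08546572]
n 14985 rms 0.0010752804303934152 axis dir(bar +x) [ 0.9967 -0.0765 -0.0263] tilt deg (black end up +) -1.51 axis yaw -4.39 axis pt at tool [0.5358 0.2537 0.0983] grip pos along bar -20.2 tool z of axis -0.0115
```

View pics/w10.png

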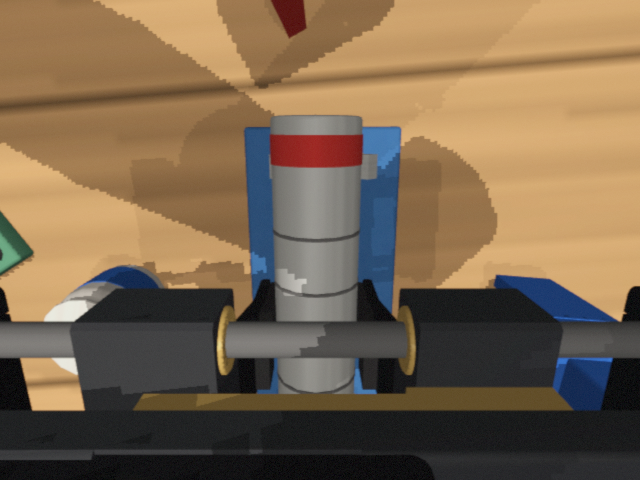

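```bash
python3 - <<'E'
from h import *
s=sense();d=capture("wrist"); pickle.dump((s,d),open("w11.pkl","wb")); print(s["tcp_pos"])
M=[];F=[]
for i in range(12): capture("scene"); s=sense(); M.append(s["moment"]); F.append(s["wrist_force"])
print(np.mean(M,0),np.std(M,0)/3.5,np.mean(F,0)); print(s["tcp_pos"],s["time_s"])
E
python3 tilt.py w11.pkl;python3 st.py "[0.539,0.2567,0.080]" 85.8
```

```text
[0.5353545  0.25328534 0.08546572]
[-0.00743008 -0.03233152  0.003136  ] [0.00997502 0.00625058 0.00725855] [ 0.19131128  0.02797072 -7.12739063]
[0.53537236 0.25330193 0.08547668] 21.7333
n 14975 rms 0.0010747584292272981 axis dir(bar +x) [ 0.9966 -0.0775 -0.0278] tilt deg (black end up +) -1.59 axis yaw -4.44 axis pt at tool [0.5355 0.2533 0.097 ] grip pos along bar -20.2 tool z of axis -0.0115
t 21.7333 pos [0.5354 0.2533 0.0855] yaw 85.63 z [-0.0116 -0.0062 -0.9999] F [ 0.24  0.19 -5.77] M [ 0.031 -0.018 -0.029] w 0.355 vmax 0.09
shift units [ 0.15  0.14 -0.22] turn [ 0.006 -0.012  0.003]
```

{"op": "apply_moves", "data": {
  "plan": [
    [[0,0,0,0.6,0.003,-0.014,0],[0,0,0,0.7,0.003,-0.013,0],[0,-0.1,-0.4,0.7,0,0,0.03],[0,-0.1,-0.7,0.3,0,0,0.05],[0,-0.1,-0.8,0,0,0,0.05],[0,-0.1,-0.8,0,0,0,0.05],[0,-0.1,-0.8,0,0,0,0.05],[0,-0.1,-0.8,0,0,0,0.05],[0,-0.1,-0.8,0,0,0,0.05],[0,-0.1,-0.8,0,0,0,0.05],[0,-0.1,-0.8,0,0,0,0.05],[0,0,-0.5,0,0,0,0.02]]
  ]
}}

```text
time_s: 22.73
tcp_pos: [0.5131, 0.07, 0.1682]
ee_rot: [[-0.918, -0.395, 0.043], [-0.394, 0.919, 0.024], [-0.049, 0.005, -0.999]]
wrist_force: [-1.0, -0.2, -7.5]
gripper_width: 0.355
```

```bash
python3 st.py "[0.5074,0.0098,0.120]" 116.6
```

```text
t 22.7333 pos [0.5131 0.07   0.1682] yaw 113.25 z [ 0.043   0.0237 -0.9988] F [-0.98 -0.16 -7.53] M [-0.084  0.21   0.026] w 0.355 vmax 31.1
shift units [-0.23 -2.41 -1.93] turn [-0.025  0.042  0.059]
```

{"op": "apply_moves", "data": {
  "plan": [
    [[0,-0.05,-0.7,-0.1,-0.006,0.01,0.02],[0,-0.05,-0.7,-0.1,-0.006,0.01,0.02],[0,-0.05,-0.6,-0.2,-0.004,0.008,0.02],[0,0,-0.3,-0.2,0,0,0],[0,0,0,0,0,0,0],[0,0,0,0,0,0,0]]
  ]
}}

```text
time_s: 23.23
tcp_pos: [0.5092, 0.0071, 0.1652]
ee_rot: [[-0.893, -0.45, 0.032], [-0.449, 0.893, 0.013], [-0.034, -0.003, -0.999]]
wrist_force: [-0.1, 0.7, -7.5]
gripper_width: 0.358
```

```bash
python3 st.py "[0.5074,0.0098,0.120]" 116.6
python3 - <<'E'
from h import *
s=sense();d=capture("wrist"); save(d,"pics/w12.png"); pickle.dump((s,d),open("w12.pkl","wb"))
E
python3 tilt.py w12.pkl
```

```text
t 23.2333 pos [0.5092 0.0071 0.1652] yaw 116.72 z [ 0.0316  0.0126 -0.9994] F [-0.11  0.74 -7.54] M [0.078 0.125 0.009] w 0.358 vmax 1.11
shift units [-0.07  0.11 -1.81] turn [-0.013  0.032 -0.002]
n 15038 rms 0.001257525090566776 axis dir(bar +x) [0.8938 0.448  0.0179] tilt deg (black end up +) 1.03 axis yaw 26.62 axis pt at tool [0.5087 0.0073 0.1768] grip pos along bar -20.4 tool z of axis -0.0116
```

View pics/w12.png

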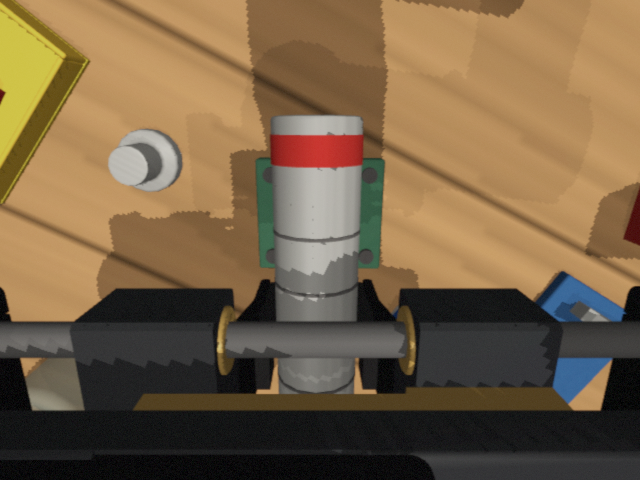

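{"op": "apply_moves", "data": {
  "plan": [
    [[0,-0.04,0.06,-0.4,-0.005,0.01,0],[0,0,0.04,-0.5,-0.003,0.006,0],[0,0,0,-0.5,0,0,0],[0,0,0,-0.5,0,0,0],[0,0,0,-0.3,0,0,0],[0,0,0,0,0,0,0]]
  ]
}}

```text
time_s: 23.78
tcp_pos: [0.509, 0.0144, 0.1061]
ee_rot: [[-0.891, -0.454, 0.017], [-0.454, 0.891, 0.005], [-0.017, -0.003, -1.0]]
wrist_force: [-1.1, -0.5, -7.2]
gripper_width: 0.356
```

```bash
python3 st.py "[0.5074,0.0098,0.090]" 116.6
python3 - <<'E'
from h import *
s=sense();d=capture("wrist"); save(d,"pics/w13.png"); pickle.dump((s,d),open("w13.pkl","wb"))
E
python3 tilt.py w13.pkl
```

```text
t 23.7833 pos [0.509  0.0144 0.1061] yaw 117.0 z [ 0.0167  0.0048 -0.9998] F [-1.09 -0.54 -7.17] M [-0.082  0.31  -0.003] w 0.356 vmax 0.81
shift units [-0.06 -0.18 -0.64] turn [-0.005  0.017 -0.007]
n 15038 rms 0.0012419718623436458 axis dir(bar +x) [8.918e-01 4.525e-01 6.000e-04] tilt deg (black end up +) 0.03 axis yaw 26.9 axis pt at tool [0.5086 0.0147 0.1176] grip pos along bar -20.4 tool z of axis -0.0116
```

{"op": "apply_moves", "data": {
  "plan": [
    [[0,-0.06,-0.2,-0.25,0,0,-0.005],[0,0,-0.02,-0.25,0,0,0],[0,0,0,0,0,0,0]]
  ]
}}

```text
time_s: 24.08
tcp_pos: [0.509, 0.0093, 0.0937]
ee_rot: [[-0.892, -0.451, 0.02], [-0.451, 0.893, 0.005], [-0.02, -0.004, -1.0]]
wrist_force: [-0.2, 0.3, -7.8]
gripper_width: 0.357
```

```bash
python3 st.py "[0.5074,0.0098,0.0885]" 116.6
python3 - <<'E'
from h import *
M=[]
for i in range(8): capture("top"); s=sense(); M.append(s["moment"])
M=np.mean(M,0); y=np.array(s["ee_rot"])[:,1]; print(M, M@y, s["tcp_pos"])
E
```

```text
t 24.0833 pos [0.509  0.0093 0.0937] yaw 116.79 z [ 0.0197  0.0049 -0.9998] F [-0.2   0.33 -7.76] M [-0.064  0.236 -0.043] w 0.357 vmax 1.27
shift units [-0.06  0.02 -0.21] turn [-0.005  0.02  -0.003]
[-0.02274309  0.12185468 -0.00277906] 0.11902228224108437 [0.50964061 0.00967242 0.09510699]
```

{"op": "apply_moves", "data": {
  "plan": [
    [[0,0,0,0.3,-0.005,0.02,0],[0,0,0,0.2,0,0,0],[0,0,0,0,0,0,0],[0,0,0,0,0,0,0]]
  ]
}}

```text
time_s: 24.82
tcp_pos: [0.5096, 0.0098, 0.1085]
ee_rot: [[-0.893, -0.451, 0.003], [-0.451, 0.893, 0.001], [-0.003, -0.0, -1.0]]
wrist_force: [1.2, 0.8, -8.0]
gripper_width: 0.357
```

```bash
python3 st.py "[0.5074,0.0098,0.0885]" 116.6
python3 - <<'E'
from h import *
M=[];T=[]
for i in range(16): capture("top"); s=sense(); R=np.array(s["ee_rot"]); y=R[:,1]; M.append(np.array(s["moment"])@y); T.append(-R[2,0])
print(np.mean(M),np.std(M)/4,np.mean(T), s["tcp_pos"])
x=np.array([.0125,.0054,.0147,.0033,.0064,.0063,.0209,-.0215,-.0236,-.002,.0008,.0046,.0002,0,.0093]);m=np.array([.141,-.025,.04,.047,.049,.025,.072,-.102,-.116,.024,.001,.006,-.033,.075,.0136])
w=np.ones(15);w[-1]=2
print(np.polyfit(x,m,1,w=w,cov=True))
E
```

```text
t 24.8167 pos [0.5096 0.0098 0.1085] yaw 116.8 z [ 0.0028  0.0012 -1.    ] F [ 1.18  0.76 -7.98] M [-0.024  0.025  0.007] w 0.357 vmax 0.69
shift units [-0.09  0.   -0.8 ] turn [-0.001  0.003 -0.004]
0.046741317696327105 0.004492648173042383 0.001547677806131782 [0.50938903 0.00964105 0.10819426]
(array([ 4.23124449e+00, -9.70952265e-04]), array([[ 8.64147324e-01, -3.13013364e-03],
       [-3.13013364e-03,  1.11420276e-04]]))
```

{"op": "apply_moves", "data": {
  "plan": [
    [[0,-0.3,-0.12,-0.1,0.007,-0.014,0],[0,-0.08,-0.03,-0.2,0,0,0],[0,0,0,-0.15,0,0,0],[0,0,0,0,0,0,0]]
  ]
}}

```text
time_s: 25.95
tcp_pos: [0.5003, 0.006, 0.0965]
ee_rot: [[-0.892, -0.451, 0.017], [-0.451, 0.892, 0.008], [-0.019, -0.001, -1.0]]
wrist_force: [-0.1, 0.0, -7.2]
gripper_width: 0.353
```

```bash
python3 st.py "[0.5002,0.0062,0.0885]" 116.6
python3 - <<'E'
from h import *
s=sense();d=capture("wrist"); save(d,"pics/w14.png"); pickle.dump((s,d),open("w14.pkl","wb"))
E
python3 tilt.py w14.pkl
```

```text
t 25.95 pos [0.5003 0.006  0.0965] yaw 116.83 z [ 0.0168  0.0078 -0.9998] F [-0.06  0.   -7.19] M [-0.021  0.176  0.015] w 0.353 vmax 0.51
shift units [-0.    0.01 -0.32] turn [-0.008  0.017 -0.004]
n 15035 rms 0.001244742470962325 axis dir(bar +x) [0.8931 0.4499 0.0025] tilt deg (black end up +) 0.14 axis yaw 26.74 axis pt at tool [0.4999 0.0062 0.1081] grip pos along bar -20.4 tool z of axis -0.0116
```

Excellent alignment. Lower the last 8 mm.

{"op": "apply_moves", "data": {
  "plan": [
    [[0,0,0,-0.15,0,0,0],[0,0,0,-0.15,0,0,0],[0,0,0,-0.1,0,0,0],[0,0,0,0,0,0,0]]
  ]
}}

```text
time_s: 26.33
tcp_pos: [0.5028, 0.0064, 0.0873]
ee_rot: [[-0.891, -0.453, 0.02], [-0.453, 0.892, 0.007], [-0.021, -0.003, -1.0]]
wrist_force: [-1.9, -1.2, -3.0]
gripper_width: 0.357
```

```bash
python3 st.py "[0.5002,0.0062,0.0885]" 116.6
```

```text
t 26.3333 pos [0.5028 0.0064 0.0873] yaw 116.94 z [ 0.0198  0.0071 -0.9998] F [-1.85 -1.24 -3.05] M [-0.22   0.662 -0.023] w 0.357 vmax 0.22
shift units [-0.1  -0.01  0.05] turn [-0.007  0.02  -0.006]
```

{"op": "apply_moves", "data": {
  "plan": [
    [[0,-0.15,-0.03,0.2,0,0,0],[0,-0.1,-0.01,0,0,0,0],[0,0,0,0,0,0,0]]
  ]
}}

```text
time_s: 26.58
tcp_pos: [0.4961, 0.0055, 0.0922]
ee_rot: [[-0.892, -0.452, 0.019], [-0.452, 0.892, 0.007], [-0.021, -0.002, -1.0]]
wrist_force: [-0.5, -0.4, -7.1]
gripper_width: 0.355
```

```bash
python3 st.py "[0.5002,0.0062,0.0885]" 116.6
```

```text
t 26.5833 pos [0.4961 0.0055 0.0922] yaw 116.9 z [ 0.0195  0.0074 -0.9998] F [-0.49 -0.36 -7.06] M [-0.063  0.188 -0.008] w 0.355 vmax 0.54
shift units [ 0.16  0.03 -0.15] turn [-0.007  0.019 -0.005]
```

{"op": "apply_moves", "data": {
  "plan": [
    [[0,0.08,0.02,-0.1,0,0,0],[0,0.02,0,-0.12,0,0,0],[0,0,0,0,0,0,0]]
  ]
}}

```text
time_s: 26.83
tcp_pos: [0.4997, 0.0056, 0.0878]
ee_rot: [[-0.891, -0.453, 0.023], [-0.453, 0.891, 0.007], [-0.023, -0.004, -1.0]]
wrist_force: [0.3, -1.1, -6.0]
gripper_width: 0.359
```

```bash
python3 st.py "[0.5002,0.0062,0.0885]" 116.6
python3 - <<'E'
from h import *
s=sense();d=capture("wrist"); save(d,"pics/w15.png"); pickle.dump((s,d),open("w15.pkl","wb"))
E
python3 tilt.py w15.pkl; python3 st.py
```

```text
t 26.8333 pos [0.4997 0.0056 0.0878] yaw 116.96 z [ 0.0228  0.007  -0.9997] F [ 0.3  -1.12 -5.96] M [-0.224  0.253 -0.001] w 0.359 vmax 0.36
shift units [0.02 0.02 0.03] turn [-0.007  0.023 -0.006]
n 15049 rms 0.0012588348942403334 axis dir(bar +x) [0.8918 0.4524 0.0047] tilt deg (black end up +) 0.27 axis yaw 26.9 axis pt at tool [0.4993 0.0059 0.0993] grip pos along bar -20.4 tool z of axis -0.0116
t 26.8833 pos [0.4997 0.0057 0.0877] yaw 116.95 z [ 0.0228  0.0072 -0.9997] F [ 0.87 -2.   -5.32] M [-0.607  0.028 -0.004] w 0.356 vmax 0.1
```

{"op": "apply_moves", "data": {
  "plan": [
    [[45,0,0,-0.02,0,0,0],[45,0,0,0,0,0,0],[45,0,0,0,0,0,0]]
  ]
}}

```text
time_s: 27.13
tcp_pos: [0.5028, 0.0065, 0.0891]
ee_rot: [[-0.89, -0.454, 0.03], [-0.454, 0.891, 0.008], [-0.03, -0.006, -1.0]]
wrist_force: [-0.2, 0.3, -0.5]
gripper_width: 0.434
```

```bash
python3 st.py "[0.5002,0.0062,0.0885]" 116.6
python3 - <<'E'
from h import *
s=sense();d=capture("wrist"); save(d,"pics/w16.png"); pickle.dump((s,d),open("w16.pkl","wb"))
E
python3 tilt.py w16.pkl; python3 st.py
```

```text
t 27.1333 pos [0.5028 0.0065 0.0891] yaw 117.02 z [ 0.0296  0.0084 -0.9995] F [-0.23  0.28 -0.53] M [-0.012  0.085 -0.039] w 0.434 vmax 1.17
shift units [-0.11 -0.01 -0.03] turn [-0.008  0.03  -0.007]
n 15771 rms 0.0014937057437170447 axis dir(bar +x) [ 0.8914  0.4532 -0.0024] tilt deg (black end up +) -0.14 axis yaw 26.95 axis pt at tool [0.5025 0.0066 0.0989] grip pos along bar -17.6 tool z of axis -0.0098
t 27.1833 pos [0.503  0.0065 0.0893] yaw 117.03 z [ 0.03    0.0085 -0.9995] F [-0.3  -0.13  1.68] M [ 0.004  0.034 -0.043] w 0.44 vmax 0.21
```

View pics/w16.png

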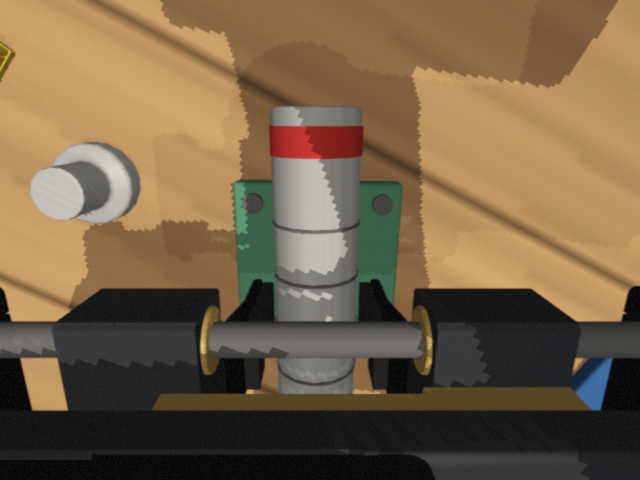

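{"op": "apply_moves", "data": {
  "plan": [
    [[80,0,0,0,0,0,0],[80,0,0,0,0,0,0],[80,0,0,0,0,0,0],[80,0,0,0,0,0,0],[80,0,0,0,0,0,0]]
  ]
}}

```text
time_s: 27.6
tcp_pos: [0.5051, 0.0076, 0.0911]
ee_rot: [[-0.89, -0.455, 0.035], [-0.455, 0.89, 0.01], [-0.036, -0.007, -0.999]]
wrist_force: [-1.0, -0.7, 0.3]
gripper_width: 0.733
```

```bash
python3 st.py "[0.5002,0.0062,0.0885]" 116.6
python3 - <<'E'
from h import *
s=sense();d=capture("wrist"); pickle.dump((s,d),open("w17.pkl","wb"))
E
python3 tilt.py w17.pkl; python3 st.py
```

```text
t 27.6 pos [0.5051 0.0076 0.0911] yaw 117.09 z [ 0.0354  0.01   -0.9993] F [-0.98 -0.74  0.26] M [0.066 0.081 0.018] w 0.733 vmax 0.15
shift units [-0.2  -0.05 -0.1 ] turn [-0.01   0.035 -0.009]
n 16145 rms 0.0005626522609813761 axis dir(bar +x) [ 8.913e-01  4.535e-01 -7.000e-04] tilt deg (black end up +) -0.04 axis yaw 26.97 axis pt at tool [0.5047 0.0078 0.099 ] grip pos along bar -15.0 tool z of axis -0.0079
t 27.65 pos [0.5051 0.0075 0.0911] yaw 117.09 z [ 0.0353  0.01   -0.9993] F [ 0.09 -0.04  1.56] M [-0.027  0.119  0.048] w 0.759 vmax 0.13
```

Bar is level at 0.04°, fully free. Rise straight up.

{"op": "apply_moves", "data": {
  "plan": [
    [[80,0,0,0.4,0,0,0],[80,0,0,0.5,0,0,0],[80,0,0,0.6,0,0,0],[80,0,0,0.8,0,0,0],[80,0,0,0.8,0,0,0],[80,0,0,0.8,0,0,0],[80,0,0,0.8,0,0,0],[80,0,0,0.8,0,0,0],[80,0,0,0.3,0,0,0],[80,0,0,0,0,0,0],[80,0,0,0,0,0,0]]
  ]
}}

```text
time_s: 28.57
tcp_pos: [0.5015, 0.0066, 0.2402]
ee_rot: [[-0.89, -0.455, 0.029], [-0.454, 0.891, 0.009], [-0.03, -0.005, -1.0]]
wrist_force: [-0.1, -0.4, -0.2]
gripper_width: 0.799
```

```bash
python3 st.py
python3 - <<'E'
from h import *
d=capture("wrist"); save(d,"pics/w18.png")
d=capture("scene"); cv2.imwrite("pics/s18.png",cv2.resize(d["pixels"][120:360,160:480,::-1],None,fx=2.5,fy=2.5))
E
```

```text
t 28.5667 pos [0.5015 0.0066 0.2402] yaw 117.04 z [ 0.029   0.0088 -0.9995] F [-0.08 -0.39 -0.2 ] M [ 0.033  0.063 -0.023] w 0.799 vmax 0.3
```

View pics/w18.png

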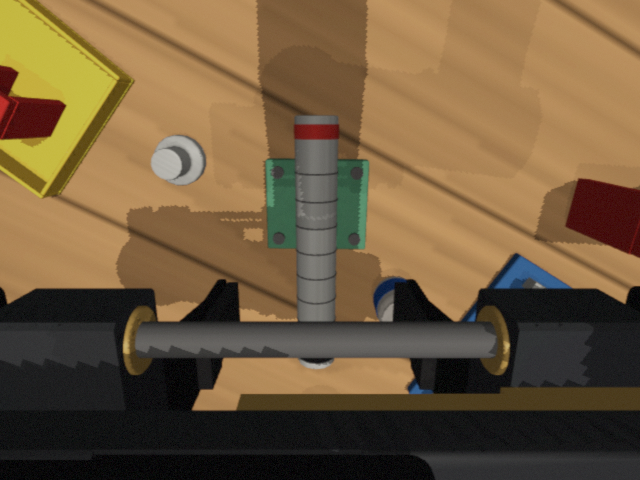

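View pics/s18.png

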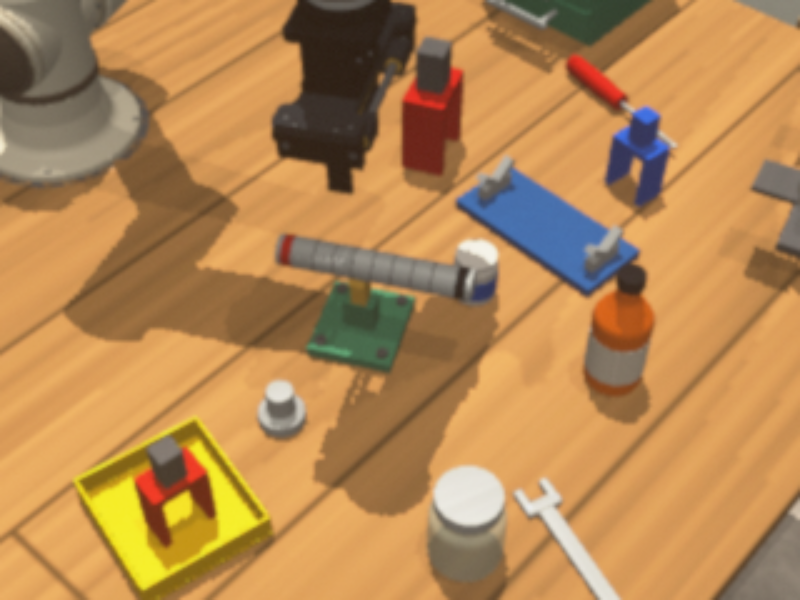

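Run:
```python
from h import *
print(finish_job())
```

```text
the job is handed in; nothing more can be done
None
```

The job is handed in at about 29 s of the 72 s allowed. The bar is lying balanced in the notch, and the red bridge is standing upright in the yellow tray. No verdict was reported.

- **Bridge:** I lifted it by the knob and set it down near the middle of the tray. Its bottom reached the floor height, but the force reading never showed contact. I let it go with the tool leaning about 1.3°, and later pictures show it upright and free.
- **Finding the balance point:** I lifted the bar twice, gripping at about +1 mm and then −20 mm from the middle (minus is towards the red end). The first moment readings put the balance point near −24 mm. That was wrong, because the readings also change with tool tilt. Repeating the measurement with the tool upright put it at about −16 mm, give or take 1.5 mm, and I placed the bar to that value.
- **Placing:** The first touchdown had drifted about 2.5 mm in x, so I lifted off and set the bar down again before opening the fingers.
- **Last checks:** With the fingers open and still beside it, the bar was within about 0.2° of level and 0.4° of the stand's direction, with its axis at 99 mm. After the arm rose clear, the pictures showed it still on the stand, though I did not measure the tilt again. The six objects to leave alone were never handled, and the pictures show no sign that they moved. The hammer is outside the last views, and I did not measure any of their positions again.

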